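Switch the ball-knob feeder over to its other tray

ROBOT

A 7-joint arm with a two-finger parallel gripper is mounted at the origin on the work surface. World frame = base frame: x ahead of the robot, y to its left, z up, the work surface at z = 0. Lengths are in mm, angles in rad, forces in N, time in s.
With the tool pointing down it reaches from about 400 to 850 mm from the base axis. Payload 4.5 kg.
Tool frame: the origin (TCP) lies midway between the tips of the shut fingers; the grasp point (between the pads) lies 19 mm behind it; z points along the fingers, y is the direction in which the jaws open and shut (so a half turn about z gives the same grasp; the last joint's range is limited). The gripper opens to 85 mm and grips with 20 to 120 N. Pads are 22 mm wide; open, the fingers measure 114 mm over their backs; the gripper's body (76 mm by 85 mm) begins 54 mm behind the grasp point. The pads swing forward as they close: fully open they stand 13 mm farther back than shut.
Start: joints at [1.383, 0.689, -0.195, 1.565, 0.157, 0.902, -0.215], TCP at [137.519, -609.707, 231.317] pointing down, gripper open.
Joint ranges: [-3.01, 3.01], [-0.46, 2.08], [-1.47, 1.51], [0.13, 2.56], [-1, 4.14], [0.04, 2.09], [-2.66, 2.66]. Speed limits (rad/s): [2.57, 2.57, 3.14, 3.14, 3.14, 3.14, 3.14].

INTERFACE

Orientations are given as a 3x3 rotation matrix whose columns are the frame's x, y, z axes.
In Python, from cell import r gives the robot as it stands.
- The arm moves only by the shell command python3 -m handwheel 'ROWS'. ROWS is JSON, a list of rows, each an object of numbers: "dx", "dy", "dz": the shift along the world's x, y, z scaled (see below); "ax", "ay", "az": the turn, a rotation vector about the world's x, y, z scaled (see below); "grip": the closure, from -1 (fully open) to 1 (shut), so that 0 is half open. In form: [{"dx": .., "dy": .., "dz": .., "ax": .., "ay": .., "az": .., "grip": ..}, ...]. A call has 1 to 8 rows; each row shifts and turns the commanded pose from where the row before left it; what a row does not reach is not made up. The controller multiplies each number of a shift by 400 mm and each number of a turn by 180 degrees. A row lasts 1/10 s, in which the tool goes at most 50 mm and 8.59 degrees, less where a joint would pass 70% of its speed; a pose out of reach is approached as far as the arm can. A call with a number of a shift or a turn outside -1 to 1 is refused whole. A call with a gripper value outside its range is refused whole. The fingers move at their own pace and stop on an object; the grip force is fixed at half the most. Time passes only in rows, so rows that do not move let the fingers close. It gives the time, the measured TCP pose, the force and the opening at its end, in the units of the state.
- r.get_state(): the state, without advancing time (a new reading comes with each control period).
- r.grab_frame(name): name is "side" or "top"; returns the picture (384x512x3 uint8, blue, green, red); there is no depth.
- r.camera_model(name): a dict with "fx", "fy", "cx", "cy" (pixels), "distortion" ([k1, k2, p1, p2, k3] as OpenCV has them; the pictures are not rectified), "rvec" (rotation vector, rad) and "tvec" (3), from world to camera coordinates, as OpenCV has them. Camera axes: x right, y down, z forward; pixel columns grow to the right and rows downward; lengths in mm; the calibration is good to about 2 mm. A picture is of the moment at which its call begins. camera_model takes no time and is no camera call.
- r.close_job(): hands the job in, once; it reports no verdict.
Trained networks look in the newest picture that a camera, given by its name, has taken for a name from the list of things; names that differ only in an ending like _2 or _b are one class to them, and where a whole thing is asked for, a point or a joint stands for the part that bears it (a point fixed in the world has none). Each returns a list of dicts, best first, with "conf" (0 to 1); they miss things now and then, are a little off and sometimes report something else, mostly with a low value. They report only what shows in the picture. A call takes as long as a camera call.
- r.spot_in(thing, camera): "point" ([x, y, z] in mm, in world coordinates, good to about 4 mm: the middle of the surface that is visible of it).
- r.mark_of(thing, camera): "point" ([x, y, z] in mm, in world coordinates, good to about 4 mm: a listed point, or the origin of a listed thing).
The state is a dict: "time_s": time; "qpos": joint angles; "joint_velocities": joint speeds; "joint_torque": joint torques, N m; "ee_pos": TCP position; "tool_rot": TCP orientation; "force": force on the tool from outside, world axes, zero at the start; "moment": the same for the moment, N m; "gripper_width": opening from 0.0 (shut) to 1.0 (fully open).
Only numpy, scipy, OpenCV 4.12 (cv2) and the standard library are available. Lean on these libraries where they do the work, as an engineer would, in place of code of your own. Each camera call takes 0.05 s, during which the arm holds its last target. There are 200 camera calls.

TASK

Switch the ball-knob feeder over to its other side: with the fingertips press down the raised end of the seesaw gate, best on its thumb tab, until the gate tips over its pivot and rests on its other stop. Then push the stop slide fully open, so that all four waiting knobs roll over the gate, down the other chute and into the tray on that side. Do not touch the knobs and leave the other things on the desk where they are.

Things in the scene. Friction and masses are not known exactly. Their poses are not given: they have to be found in the camera images.
- feeder: Fixed feeder for ball knobs, sheet aluminium and steel on a black base board 600 mm (y) x 170 mm (x), 10 mm thick. Origin: on the desk, centre of the board, below the gate's pivot. x points away from the robot, y left, z up (may stand turned by up to 0.25 rad). Feed chute along x, from x=227 down to x=24 mm at 6 degrees, its floor 121 to 100 mm above the desk, 34 mm wide.
- tray_left (a point): Middle of the inner floor of the left (+y) grey tray, 226 mm left of the feeder's origin, 14 mm above the desk: inside 112 mm (y) x 136 mm (x), outer walls 70 mm above the desk. A delivery chute 52 mm wide slopes down into it from the gate's left end.
- tray_right (a point): Middle of the inner floor of the right (-y) tray, the mirror image of the left one, with its own delivery chute.
- gate: Seesaw gate: steel channel 172 mm along the feeder's y, 52 mm wide, its floor 28 mm above the pivot, front wall 25 mm high; origin on the pivot, 62 mm above the desk under the gate's middle, axes as the feeder's when level. Top-heavy: its raised end yields to under 2 N pressed down, and past the middle the gate drops onto its other stop and stays.
- gate_tilt (a joint): Tilt of the seesaw gate about the feeder's x axis, in rad: +0.30 = left (+y) end raised, knobs would run right; -0.30 = right end raised, knobs would run left. It starts at rest at one of these.
- tab_left (a point): Centre of the top of the left thumb tab: flat steel tab 38 mm (x) by 32 mm (y), 3 mm thick, sticking out towards the robot from the gate's front wall at its left end (origin 43 mm in front of the pivot, 70 mm left of the middle; it tilts with the gate). About 138 mm above the desk when raised, 97 mm when down; free space above and in front.
- tab_right (a point): Centre of the top of the right thumb tab, the mirror image of the left one.
- stop (a joint): Stop slide: steel bar across the feed chute, 75 mm beyond the pivot, with a hanging plate that holds the knobs back. In m: 0 = closed, 0.050 = fully open; grows as the bar is pushed towards the feeder's -y (right). About 1 N of friction and a little drag; hard end at each side; stays where it is left. Knobs begin to pass at about 0.030.
- push_plate (a point): Middle of the outer (+y, left) face of the push plate, an upright steel plate on the left end of the stop slide: 40 mm wide along the feeder's x, 4 mm thick along y, reaching from 25 mm below to 17 mm above this point (122 to 164 mm above the desk). Push it here towards the feeder's -y. Nothing as high as it stands within 70 mm outside it.
- knob1: Black ball knob number 1 of 4 (1 = next to the stop), a smooth 30 mm ball of 22 g with a small brass insert; origin at its centre. Waits in the feed chute behind the stop slide.
- knob2: Black ball knob number 2 of 4 (1 = next to the stop), a smooth 30 mm ball of 22 g with a small brass insert; origin at its centre. Waits in the feed chute behind the stop slide.
- knob3: Black ball knob number 3 of 4 (1 = next to the stop), a smooth 30 mm ball of 22 g with a small brass insert; origin at its centre. Waits in the feed chute behind the stop slide.
- knob4: Black ball knob number 4 of 4 (1 = next to the stop), a smooth 30 mm ball of 22 g with a small brass insert; origin at its centre. Waits in the feed chute behind the stop slide.
- toggle: A loose panel toggle switch, 28 x 18 x 46 mm, standing behind the right chute. Bystander. Origin: middle of its underside.
- dialknob: A loose black dial knob, 40 mm across, 20 mm high, on the desk before the left chute. Bystander. Origin: middle of its underside.
- screwjar: A steel screw jar, 52 mm across, 62 mm high, behind the left chute. Bystander. Origin: middle of its underside.
- driver: A screwdriver 170 mm long lying before the feeder. Bystander. Origin: middle of its underside.
- mug: A white mug, 80 mm across, 92 mm high, at the right. Bystander. Origin: middle of its underside.
- bezel: A square black display bezel, 140 x 140 x 20 mm, lying at the back left. Bystander. Origin: middle of its underside.
- partbox: A cardboard box 90 x 120 x 45 mm at the right. Bystander. Origin: middle of its underside.

How it is judged:
By the outcome, as a careful person would: the job done as asked, in the order asked, and still so for the second after the job is handed in, with the robot touching nothing.
It also fails if it takes over 42 s, if anything falls off the work surface, if the arm or the gripper's body presses on something with over 40 N, if the wrist force passes 120 N, or if a joint passes its speed limit or range.

## Working session

There is one attempt and no reset: what is moved stays moved. The work goes in short steps, Python scripts to look and compute and a shell command to move; the robot and the scene stay as the last step left them, time stands still between calls to the robot, and variables do not carry over. Pictures are saved under pics/ and viewed, about 8 in all and at most 12, crops included, and the job is handed in when it is done.

```bash
mkdir -p pics; python3 - <<'E'
from cell import r
import cv2
for c in("side","top"):
    cv2.imwrite(f"pics/a_{c}.png",r.grab_frame(c))
    for t in["feeder","tab_left","tab_right","push_plate","tray_left","tray_right","gate","knob1"]:
        print(c,t,[(round(d["conf"],2),[round(v) for v in d["point"]]) for d in r.mark_of(t,c)[:2]])
s=r.get_state();print(s["time_s"],s["ee_pos"],s["tool_rot"],s["gripper_width"],s["force"])
E
```

```text
side feeder [(0.72, [527, 43, 0])]
side tab_left [(0.79, [464, 113, 97]), (0.35, [641, 66, 126])]
side tab_right [(0.71, [490, -18, 141])]
side push_plate [(0.47, [578, 165, 146]), (0.42, [526, 44, 63])]
side tray_left [(0.81, [479, 262, 16]), (0.36, [526, 46, 62])]
side tray_right [(0.89, [566, -180, 12]), (0.55, [616, 454, 4])]
side gate [(0.68, [524, 44, 63])]
side knob1 [(0.6, [702, 78, 127]), (0.55, [671, 70, 128])]
top feeder [(0.75, [526, 45, 0]), (0.5, [476, 262, 12])]
top tab_left [(0.81, [463, 116, 96]), (0.16, [644, 67, 127])]
top tab_right [(0.57, [492, -17, 139])]
top push_plate [(0.73, [572, 168, 147])]
top tray_left [(0.83, [477, 262, 15]), (0.53, [373, 204, 2])]
top tray_right [(0.84, [571, -179, 19])]
top gate [(0.93, [521, 42, 62])]
top knob1 [(0.64, [700, 77, 135]), (0.46, [639, 64, 128])]
0.9 [ 137.52064801 -609.70173216  231.32750729] [[ 9.75502849e-01  2.19986791e-01  5.54351304e-05]
 [ 2.19986794e-01 -9.75502849e-01 -5.66416390e-05]
 [ 4.16167152e-05  6.74490768e-05 -9.99999997e-01]] 1.003319720011699 [-0.08478487 -0.26334808  0.11202134]
```

```bash
ls; ls pics
```

```text
pics
a_side.png
a_top.png
```

View pics/a_side.png

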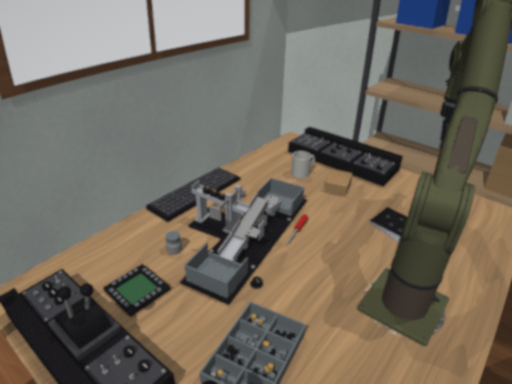

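View pics/a_top.png

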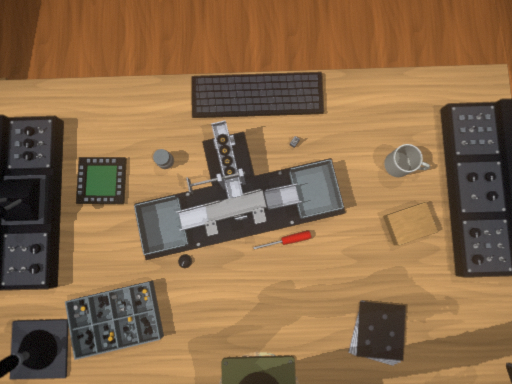

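The top view shows the gate's right tab near (260,215) and the left one near (210,225), with the knobs around (228,155) and the push plate near (190,184). The right tab is raised (about 140 mm against 97), so the tilt is -0.30. I'll press tab_right. The feeder's yaw is about 0.20 rad.

```bash
python3 -m handwheel '[{"dx":0.055,"dy":0.09,"grip":1},{"dx":0.055,"dy":0.09,"grip":1},{"dx":0.055,"dy":0.09,"grip":1},{"dx":0.055,"dy":0.09,"grip":1},{"dx":0.055,"dy":0.09,"grip":1},{"dx":0.055,"dy":0.09,"grip":1},{"dx":0.055,"dy":0.09,"grip":1},{"dx":0.055,"dy":0.09,"grip":1}]'; python3 -m handwheel '[{"dx":0.055,"dy":0.09,"grip":1},{"dx":0.055,"dy":0.09,"grip":1},{"dx":0.055,"dy":0.09,"grip":1},{"dx":0.055,"dy":0.09,"grip":1},{"dx":0.055,"dy":0.09,"grip":1},{"dx":0.055,"dy":0.09,"grip":1},{"dx":0.055,"dy":0.09,"grip":1},{"grip":1}]'
```

```text
schema error: expected keys dx, dy, dz, ax, ay, az, grip
schema error: expected keys dx, dy, dz, ax, ay, az, grip
```

```bash
python3 -m handwheel '[{"dx":0.055,"dy":0.09,"dz":0,"ax":0,"ay":0,"az":0,"grip":1},{"dx":0.055,"dy":0.09,"dz":0,"ax":0,"ay":0,"az":0,"grip":1},{"dx":0.055,"dy":0.09,"dz":0,"ax":0,"ay":0,"az":0,"grip":1},{"dx":0.055,"dy":0.09,"dz":0,"ax":0,"ay":0,"az":0,"grip":1},{"dx":0.055,"dy":0.09,"dz":0,"ax":0,"ay":0,"az":0,"grip":1},{"dx":0.055,"dy":0.09,"dz":0,"ax":0,"ay":0,"az":0,"grip":1},{"dx":0.055,"dy":0.09,"dz":0,"ax":0,"ay":0,"az":0,"grip":1},{"dx":0.055,"dy":0.09,"dz":0,"ax":0,"ay":0,"az":0,"grip":1}]'
```

```text
time_s: 1.7
ee_pos: [314.4, -320.4, 231.6]
tool_rot: [[0.976, 0.22, 0.001], [0.22, -0.976, -0.001], [0.001, 0.001, -1.0]]
force: [1.8, -0.7, -0.3]
gripper_width: -0.002
```

```bash
python3 -m handwheel '[{"dx":0.055,"dy":0.09,"dz":0,"ax":0,"ay":0,"az":0,"grip":1},{"dx":0.055,"dy":0.09,"dz":0,"ax":0,"ay":0,"az":0,"grip":1},{"dx":0.055,"dy":0.09,"dz":0,"ax":0,"ay":0,"az":0,"grip":1},{"dx":0.055,"dy":0.09,"dz":0,"ax":0,"ay":0,"az":0,"grip":1},{"dx":0.055,"dy":0.09,"dz":0,"ax":0,"ay":0,"az":0,"grip":1},{"dx":0.055,"dy":0.09,"dz":0,"ax":0,"ay":0,"az":0,"grip":1},{"dx":0.055,"dy":0.09,"dz":-0.05,"ax":0,"ay":0,"az":0,"grip":1},{"dx":0.055,"dy":0.1,"dz":-0.05,"ax":0,"ay":0,"az":0,"grip":1}]'
python3 -m handwheel '[{"dx":0,"dy":0,"dz":-0.05,"ax":0,"ay":0,"az":0,"grip":1},{"dx":0,"dy":0,"dz":0,"ax":0,"ay":0,"az":0,"grip":1}]'
python3 - <<'E'
from cell import r
import cv2
for c in("side","top"):
    im=r.grab_frame(c)
    im=im[160:310,170:330] if c=="side" else im[110:270,120:360]
    cv2.imwrite(f"pics/b_{c}.png",cv2.resize(im,None,fx=3,fy=3,interpolation=cv2.INTER_CUBIC))
    for t in["tab_left","tab_right","push_plate","knob1"]:
        print(c,t,[(round(d["conf"],2),[round(v) for v in d["point"]]) for d in r.mark_of(t,c)[:2]])
E
```

```text
time_s: 2.5
ee_pos: [491.1, -28.7, 191.4]
tool_rot: [[0.976, 0.219, 0.003], [0.219, -0.976, -0.001], [0.003, 0.001, -1.0]]
force: [-0.6, -0.5, 0.1]
gripper_width: 0.004
time_s: 2.7
ee_pos: [488.4, -28.1, 169.4]
tool_rot: [[0.975, 0.223, -0.004], [0.223, -0.975, 0.0], [-0.004, -0.001, -1.0]]
force: [-1.0, -1.0, 0.1]
gripper_width: 0.002
side tab_left [(0.66, [463, 115, 96]), (0.16, [618, 454, 4])]
side tab_right [(0.69, [577, 163, 153])]
side push_plate [(0.72, [578, 167, 148]), (0.64, [528, 42, -2])]
side knob1 [(0.74, [463, 111, 96]), (0.54, [641, 66, 125])]
top tab_left [(0.85, [462, 119, 96]), (0.39, [374, 205, 2])]
top tab_right []
top push_plate [(0.77, [572, 166, 149])]
top knob1 [(0.66, [641, 66, 127]), (0.57, [616, 58, 122])]
```

View pics/b_side.png

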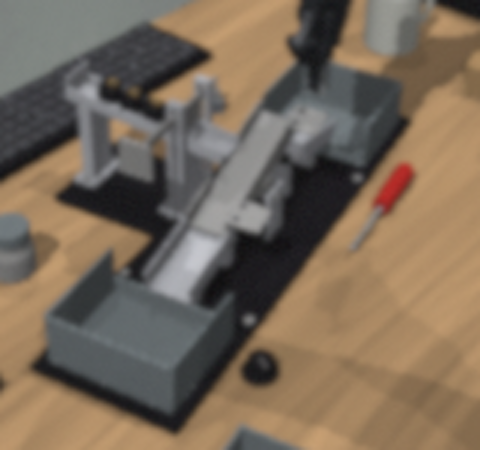

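The fingertips, at crop (315,85), hang right above the raised right tab at (312,125). I'll press straight down, easing outward a little.

```bash
python3 -m handwheel '[{"dx":0,"dy":0,"dz":-0.03,"ax":0,"ay":0,"az":0,"grip":1},{"dx":0,"dy":0,"dz":-0.03,"ax":0,"ay":0,"az":0,"grip":1},{"dx":0,"dy":-0.005,"dz":-0.02,"ax":0,"ay":0,"az":0,"grip":1},{"dx":0,"dy":-0.005,"dz":-0.02,"ax":0,"ay":0,"az":0,"grip":1},{"dx":0,"dy":-0.005,"dz":-0.02,"ax":0,"ay":0,"az":0,"grip":1},{"dx":0,"dy":-0.005,"dz":-0.02,"ax":0,"ay":0,"az":0,"grip":1},{"dx":0,"dy":-0.005,"dz":-0.015,"ax":0,"ay":0,"az":0,"grip":1},{"dx":0,"dy":0,"dz":0,"ax":0,"ay":0,"az":0,"grip":1}]'
python3 - <<'E'
from cell import r
for c in("side","top"):
    r.grab_frame(c)
    for t in["tab_left","tab_right"]:
        print(c,t,[(round(d["conf"],2),[round(v) for v in d["point"]]) for d in r.mark_of(t,c)[:2]])
E
```

```text
time_s: 4.0
ee_pos: [488.8, -40.0, 108.4]
tool_rot: [[0.976, 0.22, -0.002], [0.22, -0.976, -0.0], [-0.002, -0.0, -1.0]]
force: [0.2, -0.2, 0.5]
gripper_width: -0.004
side tab_left [(0.77, [472, 79, 139]), (0.57, [522, 44, 63])]
side tab_right [(0.65, [497, -55, 98]), (0.6, [524, 43, 64])]
top tab_left [(0.59, [472, 80, 136])]
top tab_right [(0.6, [461, -448, 0])]
```

```bash
python3 -m handwheel '[{"dx":0,"dy":0,"dz":0.1,"ax":0,"ay":0,"az":0,"grip":1},{"dx":0,"dy":0,"dz":0.1,"ax":0,"ay":0,"az":0,"grip":1},{"dx":0,"dy":0,"dz":0.1,"ax":0,"ay":0,"az":0,"grip":1}]'
python3 -m handwheel '[{"dx":0.027,"dy":0.09,"dz":0,"ax":0,"ay":0,"az":0,"grip":1},{"dx":0.027,"dy":0.09,"dz":0,"ax":0,"ay":0,"az":0,"grip":1},{"dx":0.027,"dy":0.09,"dz":0,"ax":0,"ay":0,"az":0,"grip":1},{"dx":0.027,"dy":0.09,"dz":0,"ax":0,"ay":0,"az":0,"grip":1},{"dx":0.027,"dy":0.09,"dz":0,"ax":0,"ay":0,"az":0,"grip":1},{"dx":0.027,"dy":0.09,"dz":0,"ax":0,"ay":0,"az":0,"grip":1},{"dx":0.027,"dy":0.1,"dz":0,"ax":0,"ay":0,"az":0,"grip":1},{"dx":0,"dy":0,"dz":0,"ax":0,"ay":0,"az":0,"grip":1}]'
python3 -m handwheel '[{"dx":0,"dy":0,"dz":-0.08,"ax":0,"ay":0,"az":0,"grip":1},{"dx":0,"dy":0,"dz":-0.08,"ax":0,"ay":0,"az":0,"grip":1},{"dx":0,"dy":0,"dz":-0.08,"ax":0,"ay":0,"az":0,"grip":1},{"dx":0,"dy":0,"dz":0,"ax":0,"ay":0,"az":0,"grip":1}]'
python3 - <<'E'
from cell import r
import cv2
for c in("side","top"):
    im=r.grab_frame(c)
    im=im[160:310,170:330] if c=="side" else im[110:270,120:360]
    cv2.imwrite(f"pics/c_{c}.png",cv2.resize(im,None,fx=3,fy=3,interpolation=cv2.INTER_CUBIC))
    for t in["tab_left","tab_right","push_plate"]:
        print(c,t,[(round(d["conf"],2),[round(v) for v in d["point"]]) for d in r.mark_of(t,c)[:2]])
E
```

```text
time_s: 4.6
ee_pos: [489.1, -39.6, 230.8]
tool_rot: [[0.975, 0.22, -0.0], [0.22, -0.975, 0.0], [-0.0, -0.0, -1.0]]
force: [1.2, -1.0, -0.1]
gripper_width: -0.001
time_s: 5.4
ee_pos: [564.9, 225.0, 229.5]
tool_rot: [[0.973, 0.229, 0.001], [0.229, -0.973, 0.007], [0.003, -0.006, -1.0]]
force: [-1.1, -0.0, 0.3]
gripper_width: 0.002
time_s: 5.8
ee_pos: [561.8, 214.6, 129.6]
tool_rot: [[0.975, 0.22, -0.008], [0.22, -0.975, -0.004], [-0.009, 0.002, -1.0]]
force: [-0.6, -0.5, 0.6]
gripper_width: -0.004
side tab_left [(0.84, [472, 78, 140])]
side tab_right []
side push_plate [(0.47, [577, 166, 150])]
top tab_left [(0.83, [473, 79, 136])]
top tab_right [(0.7, [499, -53, 96])]
top push_plate [(0.67, [472, 85, 137]), (0.63, [575, 168, 147])]
```

View pics/c_side.png

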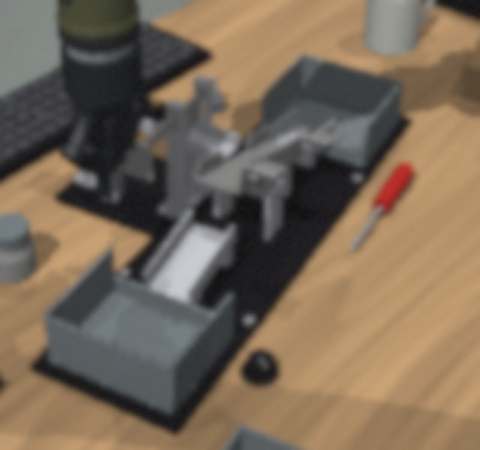

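View pics/c_top.png

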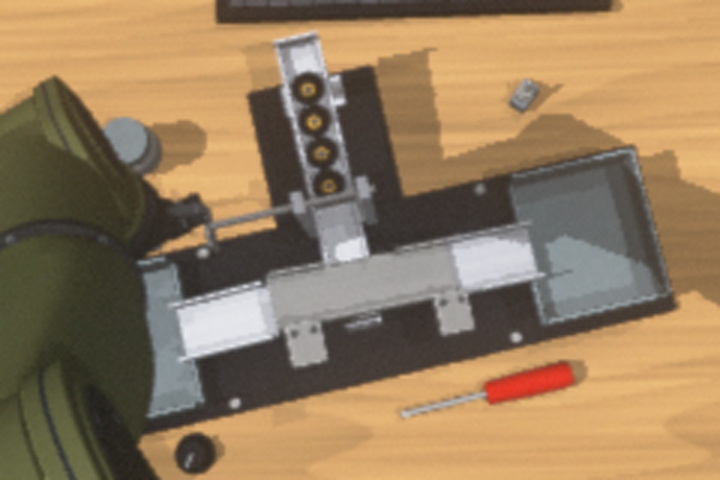

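The gate now rests the other way, left end raised. The fingertips are outside the push plate, which sits at top crop (210,225). Now I'll push along the feeder's -y.

```bash
python3 -m handwheel '[{"dx":0.006,"dy":-0.03,"dz":0.025,"ax":0,"ay":0,"az":0,"grip":1},{"dx":0.006,"dy":-0.03,"dz":0,"ax":0,"ay":0,"az":0,"grip":1},{"dx":0.006,"dy":-0.03,"dz":0,"ax":0,"ay":0,"az":0,"grip":1},{"dx":0.006,"dy":-0.03,"dz":0,"ax":0,"ay":0,"az":0,"grip":1},{"dx":0.006,"dy":-0.03,"dz":0,"ax":0,"ay":0,"az":0,"grip":1},{"dx":0.006,"dy":-0.03,"dz":0,"ax":0,"ay":0,"az":0,"grip":1},{"dx":0.005,"dy":-0.025,"dz":0,"ax":0,"ay":0,"az":0,"grip":1}]'
python3 -m handwheel '[{"dx":0.001,"dy":-0.005,"dz":0,"ax":0,"ay":0,"az":0,"grip":1}]'
```

```text
time_s: 6.9
ee_pos: [581.9, 133.0, 143.3]
tool_rot: [[0.976, 0.219, 0.0], [0.219, -0.976, -0.0], [0.0, 0.0, -1.0]]
force: [-0.9, 0.9, 0.7]
gripper_width: 0.001
time_s: 7.0
ee_pos: [582.0, 132.9, 143.3]
tool_rot: [[0.976, 0.22, -0.0], [0.22, -0.976, 0.003], [0.0, -0.002, -1.0]]
force: [-1.4, 5.0, -0.4]
gripper_width: -0.002
```

```bash
python3 -m handwheel '[{"dx":0.002,"dy":-0.01,"dz":0,"ax":0,"ay":0,"az":0,"grip":1},{"dx":0,"dy":0,"dz":0,"ax":0,"ay":0,"az":0,"grip":1}]'
python3 - <<'E'
from cell import r
import cv2
for c in("side","top"):
    im=r.grab_frame(c)
    im=im[160:310,170:330] if c=="side" else im[110:270,120:360]
    cv2.imwrite(f"pics/d_{c}.png",cv2.resize(im,None,fx=3,fy=3,interpolation=cv2.INTER_CUBIC))
    for t in["push_plate","knob1"]:
        print(c,t,[(round(d["conf"],2),[round(v) for v in d["point"]]) for d in r.mark_of(t,c)[:4]])
E
```

```text
time_s: 7.2
ee_pos: [581.9, 132.9, 143.4]
tool_rot: [[0.975, 0.223, -0.001], [0.223, -0.975, 0.006], [0.001, -0.006, -1.0]]
force: [-1.3, 8.9, 1.5]
gripper_width: -0.001
side push_plate [(0.7, [587, 120, 148]), (0.67, [604, 55, 121])]
side knob1 [(0.64, [572, 53, 120]), (0.57, [546, 42, 114]), (0.49, [601, 58, 120])]
top push_plate []
top knob1 [(0.63, [533, 45, 109]), (0.45, [522, 20, 102]), (0.42, [566, 51, 117]), (0.39, [595, 56, 119])]
```

View pics/d_top.png

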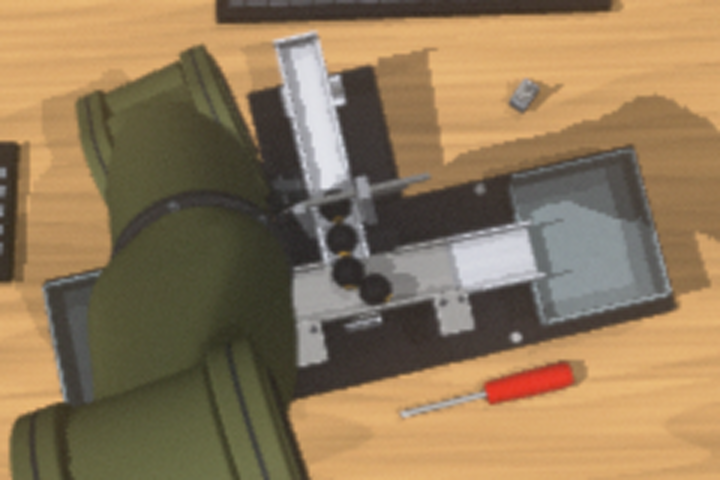

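The knobs are rolling over the gate to the right, at crop (340,215) to (375,290). The slide sits against its hard end: the force rose to 9 N with no motion. I'll wait a moment, then back off and up.

```bash
Z='see rows'; python3 -m handwheel '[{"dx":0,"dy":0,"dz":0,"ax":0,"ay":0,"az":0,"grip":1},{"dx":0,"dy":0,"dz":0,"ax":0,"ay":0,"az":0,"grip":1},{"dx":0,"dy":0,"dz":0,"ax":0,"ay":0,"az":0,"grip":1},{"dx":0,"dy":0,"dz":0,"ax":0,"ay":0,"az":0,"grip":1},{"dx":0,"dy":0,"dz":0,"ax":0,"ay":0,"az":0,"grip":1},{"dx":0,"dy":0,"dz":0,"ax":0,"ay":0,"az":0,"grip":1},{"dx":0,"dy":0,"dz":0,"ax":0,"ay":0,"az":0,"grip":1},{"dx":0,"dy":0,"dz":0,"ax":0,"ay":0,"az":0,"grip":1}]'
python3 -m handwheel '[{"dx":-0.01,"dy":0.05,"dz":0,"ax":0,"ay":0,"az":0,"grip":1},{"dx":-0.01,"dy":0.05,"dz":0,"ax":0,"ay":0,"az":0,"grip":1},{"dx":0,"dy":0,"dz":0.1,"ax":0,"ay":0,"az":0,"grip":1},{"dx":0,"dy":0,"dz":0.1,"ax":0,"ay":0,"az":0,"grip":1},{"dx":0,"dy":0.1,"dz":0.05,"ax":0,"ay":0,"az":0,"grip":1},{"dx":0,"dy":0.1,"dz":0,"ax":0,"ay":0,"az":0,"grip":1},{"dx":0,"dy":0.1,"dz":0,"ax":0,"ay":0,"az":0,"grip":1},{"dx":0,"dy":0,"dz":0,"ax":0,"ay":0,"az":0,"grip":1}]'
python3 - <<'E'
from cell import r
import cv2
for c in("side","top"):
    im=r.grab_frame(c)
    im=im[160:310,170:330] if c=="side" else im[110:270,120:360]
    cv2.imwrite(f"pics/e_{c}.png",cv2.resize(im,None,fx=3,fy=3,interpolation=cv2.INTER_CUBIC))
    for t in["push_plate","knob1","tab_left","tab_right"]:
        print(c,t,[(round(d["conf"],2),[round(v) for v in d["point"]]) for d in r.mark_of(t,c)[:4]])
E
```

```text
time_s: 8.3
ee_pos: [581.9, 132.9, 143.3]
tool_rot: [[0.975, 0.223, -0.001], [0.223, -0.975, 0.006], [0.001, -0.006, -1.0]]
force: [-1.7, 9.1, 1.0]
gripper_width: 0.003
time_s: 9.1
ee_pos: [572.4, 296.2, 243.0]
tool_rot: [[0.973, 0.229, -0.002], [0.229, -0.973, 0.006], [-0.0, -0.006, -1.0]]
force: [-0.8, 0.2, 0.3]
gripper_width: -0.001
side push_plate [(0.51, [587, 119, 148])]
side knob1 [(0.53, [576, -220, 29]), (0.47, [590, -193, 27]), (0.45, [538, -184, 28]), (0.35, [541, -211, 29])]
side tab_left [(0.74, [470, 81, 138])]
side tab_right [(0.63, [527, 44, 61]), (0.61, [496, -53, 97])]
top push_plate [(0.73, [584, 118, 146])]
top knob1 [(0.54, [540, -178, 30]), (0.51, [588, -186, 26]), (0.45, [537, -211, 29])]
top tab_left [(0.68, [470, 81, 139])]
top tab_right [(0.75, [496, -52, 99])]
```

View pics/e_top.png

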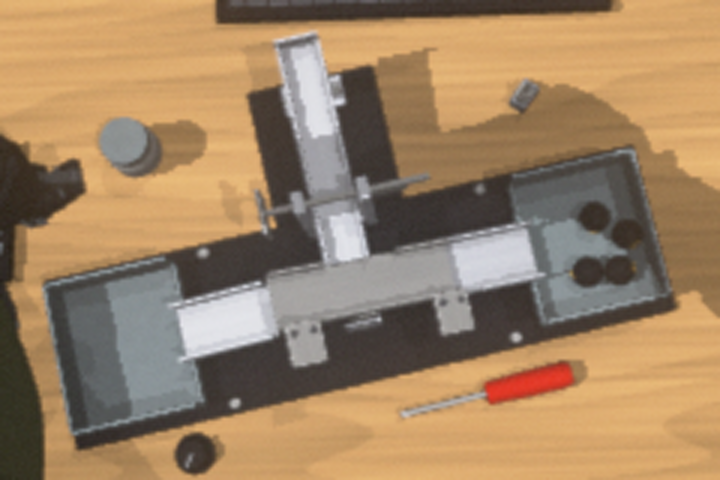

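View pics/e_side.png

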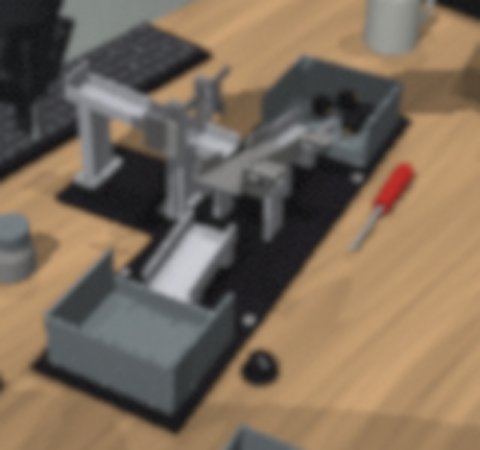

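All four knobs lie in the right tray, at top crop (587,270), (620,270), (594,215) and (626,233). The gate rests left end up, the slide is open and the arm is clear.

```bash
python3 -c "
from cell import r
print(r.close_job())"
```

```text
the job is handed in; nothing more can be done
None
```

The feeder is switched over to its right side: all four knobs are in the right tray, and the job is handed in at about 9.5 s on the robot's clock.

- **Gate:** I pressed down the raised right thumb tab with shut fingertips until the gate tipped. It now rests left end up, with the left tab at about 138 mm and the right at about 98 mm.
- **Stop slide:** I then pushed the plate towards the feeder's -y until it stopped against its hard end, where the force rose to 9 N with no further motion. The measured plate travel is about 49 mm of 50, within the error of the estimate.
- **Knobs:** The last top picture shows all four in the right tray and the feed chute empty. The network reported all four there from the side camera but only three from the top, though that picture plainly shows four.
- **Other things:** The bystanders visible in the last pictures (toggle, screw jar, dial knob, screwdriver) look unmoved. The bezel and box were outside those crops and the mug only partly in view. I did not recheck them, but the arm passed well above the desk. It ended clear of everything.

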